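# Push the row of tins home on the tin rail and shut the keeper

## Task

Push the row of three tins along the wooden rail, all together as one train from the open end, until the row is fully home against the end stop with no gaps. Then swing the steel keeper bar shut straight across the rail behind the last tin. Work by pushing only: do not take a tin between the fingers, lift it or tip it, and leave the salt shaker and the spice jar beside the rail where they are.

Things in the scene. Friction and masses are not known exactly. Their poses are not given: they have to be found in the camera images.
- tin_rail: Fixed wooden rail, 400 x 95 mm: floor 8 mm above the worktop, channel 79 mm wide between two lips (8 mm thick, tops 20 mm above the worktop). Origin: centre of its underside. Its y axis runs along the rail to the end stop (a block 56 mm high, inner face at y = +184 mm), its x axis across the rail to the side of the keeper's pivot. The end at y = -200 mm is open.
- stop_face (a point): Foot of the end stop's inner face, in the middle of the channel, at floor height.
- tin_a: First tin, nearest to the end stop: upright food tin in the channel, 75.4 mm in diameter, 58 mm high, about 0.25 kg. Origin: centre of its underside. The three tins are alike and touch or stand within 2 mm of each other. Home, its centre is 37.7 mm from the end stop's face.
- tin_b: Middle tin, same as tin_a.
- tin_c: Last tin, nearest to the open end, same as tin_a; the one to push. It starts 55 to 120 mm short of home. Home, its centre is 188.5 mm and its back 226 mm from the end stop's face; its back is then 7 mm clear of the shut keeper bar.
- keeper (a joint): Angle of the keeper, a flat steel bar on an upright pivot outside the rail's +x lip. 0 = shut, across the rail (bar points along the rail's -x; stopped there); 1.57 = open, bar points along the rail's -y beside the lip; more leans outward. Starts at 1.6 to 1.9, limit 2.2; stays where left (0.5 N at the tip moves it). To shut, push its outer face towards the rail and round.
- keeper_pivot (a point): On the pivot axis, at x = +56 mm, y = -53 mm in the rail's frame, 40 mm above the worktop.
- keeper_tip (a point): Free end of the keeper bar, 100 mm from the pivot axis, 40 mm above the worktop. The bar is 8 mm thick and reaches from 24 to 56 mm above the worktop, so it passes over the lips; the pivot stands 57 mm high, with a screw head to 60 mm.
- salt: Bystander: loose salt shaker, 44 mm in diameter, 90 mm high, standing beyond the rail's +x lip near the end stop. Origin: centre of its underside.
- spice: Bystander: loose spice jar, 42 mm in diameter, 96 mm high, standing beyond the rail's +x lip about midway along. Origin: centre of its underside.
Things that resemble listed ones, but are neither listed nor needed, are in the scene too. What is shaped like the tin_c but blue is not meant.

How it is judged:
By the outcome, as a careful person would: the job done as asked, in the order asked, and still so for the second after the job is handed in, with the robot touching nothing.
It also fails if it takes over 51 s, if anything falls off the work surface, if the arm or the gripper's body presses on something with over 40 N, if the wrist force passes 120 N, or if a joint passes its speed limit or range.

## Robot

A 6-joint arm with a two-finger parallel gripper is mounted at the origin on a cart in front of the work surface, level with it; the furniture and walls round the work are solid. World frame = base frame: x ahead of the robot, y to its left, z up, the work surface at z = 0. Lengths are in m, angles in degrees, forces in N, time in s.
With the tool pointing down it reaches from about 0.4 to 0.825 m from the base axis. Payload 7 kg.
Tool frame: the origin (TCP) lies on the centre line of the jaws, within the pads' length; the fingertips stand 19 mm ahead of it and the grasp point (between the pads) is the TCP; z points along the fingers, y is the line along which they close (so a half turn about z gives the same grasp; the last joint's range is limited). The gripper opens to 88 mm and grips with 3 to 60 N. Pads are 19 mm wide; open, the fingers measure 130 mm over their backs; the gripper's body (78 mm by 193 mm) begins 47 mm behind the grasp point.
Start: joints at [82.798, 20.546, 0.682, 0, -70.136, -16.507], TCP at [0.271, 0.618, 0.207] pointing down, gripper open.
Joint ranges: [-176.03, 176.03], [-82.01, 121.73], [-58.28, 71.71], [-173.87, 95.51], [-174.79, -0.11], [-173.66, 173.66]. Speed limits (degrees/s): [136.94, 136.94, 172.46, 180, 180, 180].

## Interface

Orientations are given as [roll, pitch, yaw] about the fixed x, y, z axes, in that order (R = Rz(yaw) Ry(pitch) Rx(roll)).
In Python, from plant import * gives the robot as it stands. The module is installed in compiled form; this text tells all that it offers.
- The arm moves only by the tool play_rows, never from a script. Its argument "deltas" is a list of rows, each a list of 6 numbers: the shift along the world's x, y, z scaled (see below), then the turn, a rotation vector about the world's x, y, z scaled (see below). A call has 1 to 10 rows; each row shifts and turns the commanded pose from where the row before left it; what a row does not reach is not made up. The controller multiplies each number of a shift by 800 mm and each number of a turn by 180 degrees. A row lasts 1/10 s, in which the tool goes at most 50 mm and 8.59 degrees, less where a joint would pass 70% of its speed; a pose out of reach is approached as far as the arm can. A call with a number of a shift or a turn outside -1 to 1 is refused whole. A call with a gripper value outside its range is refused whole. "gripper" is the gripper command: -1 is shut, 1 is fully open, values between are in proportion, set as the call begins (left out, the last holds). The fingers move at their own pace and stop on an object; the grip force is fixed at half the most. Time passes only in rows, so rows that do not move let the fingers close. It gives the time, the measured TCP pose, the force, the opening and the grip force at its end, in the units of the state.
- get_obs(): the state, without advancing time (a new reading comes with each control period).
- snapshot(name): name is "side" or "top" or "wrist"; returns (picture, depth): 400x640x3 uint8, blue, green, red; 400x640 float32, m along the optical axis (not along the pixel's ray), 0 where there is no reading.
- camera_model(name): a dict with "fx", "fy", "cx", "cy" (pixels), "world_to_cam" (4x4, takes a point from world to camera coordinates). Camera axes: x right, y down, z forward; pixel columns grow to the right and rows downward; lengths in m; the calibration is good to about 2 mm. A picture is of the moment at which its call begins: read the wrist's pose just before it. camera_model takes no time and is no camera call; for the wrist camera it gives the pose at the moment of the call.
- close_job(): hands the job in; it is judged then, once.
The state is a dict: "clock": time; "joint_pos": joint angles; "qvel": joint speeds; "tau": joint torques, N m; "tool_pos": TCP position; "orientation": TCP orientation; "force": force on the tool from outside, world axes, zero at the start; "moment": the same for the moment, N m; "opening": finger opening in m; "gripper_force": force on a finger pad.
Only numpy, scipy, OpenCV 4.12 (cv2) and the standard library are available. Lean on these libraries where they do the work, as an engineer would, in place of code of your own. Each camera call takes 0.05 s, during which the arm holds its last target. There are 200 camera calls.

## Working session

There is one attempt and no reset: what is moved stays moved. The work goes in short steps, Python scripts to look and compute and a tool call to move; the robot and the scene stay as the last step left them, time stands still between calls to the robot, and variables do not carry over. Pictures are saved under pics/ and viewed, at most 10 in all, crops included, and the job is handed in when it is done.

Besides the shell and the picture viewer there is one more tool, called after ">>>" by a JSON object that holds its "fn" and its "kwargs". play_rows: Moves the arm, as the interface text tells. Its arguments: {"type":"object","properties":{"deltas":{"type":"array","items":{"type":"array","items":{"type":"number","minimum":-1,"maximum":1}}},"gripper":{"type":"number"}},"required":["deltas"]}

```bash
mkdir -p pics
python3 - <<'E'
from plant import *
import cv2,numpy as np
o=get_obs();print(o)
for n in("top","side"):
    p,d=snapshot(n);cv2.imwrite(f"pics/{n}0.png",p);np.save(f"{n}0.npy",d)
    m=camera_model(n);print(n,{k:np.round(v,3).tolist() for k,v in m.items()})
E
```

```text
{'clock': 0.0, 'joint_pos': array([ 8.27971524e+01,  2.05901376e+01,  6.32996286e-01, -2.08727318e-02,
       -7.01363267e+01, -1.65074223e+01]), 'qvel': array([ 0.02890805, -0.0547871 , -0.05912397,  0.0459306 ,  0.0366388 ,
        0.03300617]), 'tau': array([-1.33876292e-03, -5.82723141e+01,  2.93048537e+01,  6.99690789e+00,
        6.72890237e-03, -1.82873127e-04]), 'tool_pos': array([0.27123107, 0.61752452, 0.2063291 ]), 'orientation': array([ 1.79904809e+02, -7.74764390e-03, -2.37173717e+01]), 'force': array([-1.07170294, -0.60640296,  0.407357  ]), 'moment': array([ 0.01453298,  0.0400582 , -0.00343479]), 'gripper_force': 0.0, 'opening': 0.08781969604071273}
top {'fx': 427.984, 'fy': 427.984, 'cx': 320.557, 'cy': 195.0, 'world_to_cam': [[0.018, -1.0, 0.024, -0.128], [-0.998, -0.019, -0.062, 0.555], [0.062, -0.022, -0.998, 1.126], [0.0, 0.0, 0.0, 1.0]]}
side {'fx': 457.719, 'fy': 457.719, 'cx': 317.437, 'cy': 192.586, 'world_to_cam': [[0.824, -0.566, 0.021, -0.522], [-0.196, -0.319, -0.927, 0.127], [0.532, 0.76, -0.374, 0.94], [0.0, 0.0, 0.0, 1.0]]}
```

View pics/top0.png

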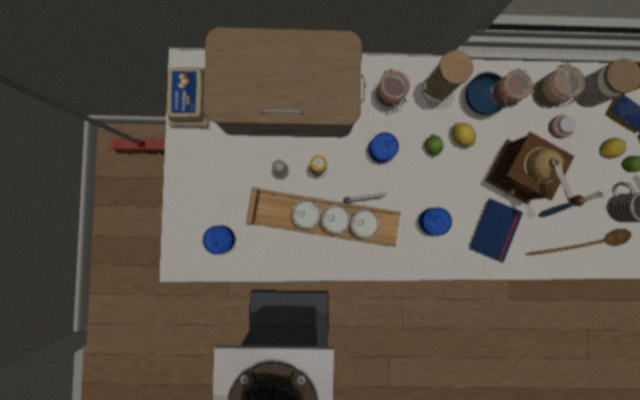

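View pics/side0.png

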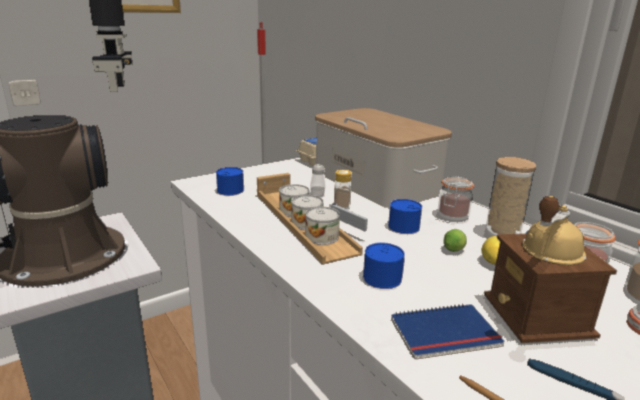

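The top view shows the rail from (250,205) to (398,235) with its stop at the left. The three silver tins are at (306,214), (335,220) and (364,224), and the keeper is at about (348,199)-(385,195). The salt shaker is at (280,168) and the spice jar at (318,163). The blue tins at (219,239), (384,147) and (436,221) are not meant. I'll confirm this in one enlarged crop.

Run:
```python
import cv2
p=cv2.imread("pics/top0.png")[145:255,240:410]
cv2.imwrite("pics/crop0.png",cv2.resize(cv2.convertScaleAbs(p,alpha=1.3),None,fx=4.5,fy=4.5,interpolation=cv2.INTER_CUBIC))
```

```text
(no output)
```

View pics/crop0.png

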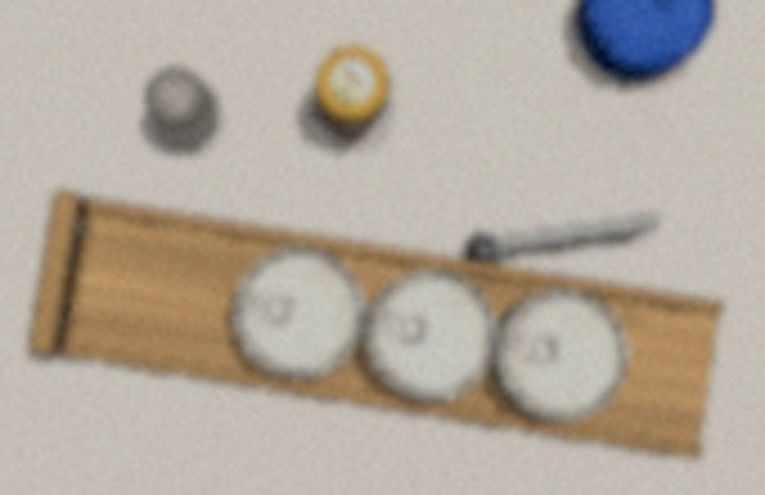

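The crop shows silver tins at (298,314), (428,336) and (561,355), with the last one, tin_c, nearest the open end. The pivot is at (482,247), the keeper tip at (655,221), and the rail's open-end corners at (720,302) and (697,456). The stop's outer corners are at (62,192) and (33,353). Only the silver tins fit the description, because the blue ones stand off the rail.

```bash
cat > h.py <<'E'
from plant import *
import numpy as np,cv2
def unproj(n,u,v,z):
    m=camera_model(n);T=np.linalg.inv(m["world_to_cam"])
    r=T[:3,:3]@np.array([(u-m["cx"])/m["fx"],(v-m["cy"])/m["fy"],1]);c=T[:3,3]
    return c+r*(z-c[2])/r[2]
E
python3 - <<'E'
from h import *
P={}
for k,u,v,z in [("a",298,314,.066),("b",428,336,.066),("c",561,355,.066),("piv",482,247,.06),("tip",653,221,.056),
 ("s+",62,192,.056),("s-",33,353,.056),("o+",720,302,.02),("o-",697,456,.02),("salt",176,88,.09),("spice",352,84,.096)]:
    P[k]=unproj("top",240+u/4.5,145+v/4.5,z);print(k,P[k].round(4))
d=(P["a"]-P["c"])[:2];print("tins dir",np.degrees(np.arctan2(d[1],d[0])),np.linalg.norm(d))
d=(P["s+"]+P["s-"]-P["o+"]-P["o-"])[:2]/2;L=np.linalg.norm(d);print("rail dir",np.degrees(np.arctan2(d[1],d[0])),L)
ey=d/L;ex=np.array([ey[1],-ey[0]])
d=(P["s+"]-P["s-"])[:2];print(np.degrees(np.arctan2(d[1],d[0])),np.linalg.norm(d))
o1=(P["o+"]+P["o-"])[:2]/2+.2*ey;o2=P["piv"][:2]-.056*ex+.053*ey
o3=(P["s+"]+P["s-"])[:2]/2-.2*ey
print("ex,ey",ex,ey,"origins",o1,o2,o3)
for k in P: q=P[k][:2]-o1;print(k,(q@ex).round(4),(q@ey).round(4))
E
```

```text
a [ 0.5031 -0.0807  0.066 ]
b [ 0.492  -0.1548  0.066 ]
c [ 0.4826 -0.2307  0.066 ]
piv [ 0.5435 -0.1854  0.06  ]
tip [ 0.5607 -0.2844  0.056 ]
s+ [0.5707 0.056  0.056 ]
s- [0.4783 0.07   0.056 ]
o+ [ 0.5156 -0.3311  0.02  ]
o- [ 0.4242 -0.318   0.02  ]
salt [ 0.6276 -0.0104  0.09  ]
spice [ 0.6311 -0.1085  0.096 ]
tins dir 82.1948820611133 0.15140124281159864
rail dir 81.98002559734887 0.39136115850051345
-8.579345439999704 0.09346447190845747
ex,ey [ 0.99021949 -0.13951832] [0.13951832 0.99021949] origins [ 0.49781686 -0.12647314] [ 0.49548984 -0.1250754 ] [ 0.49661158 -0.13502749]
a -0.0011 0.046
b -0.0018 -0.0289
c -0.0005 -0.1054
piv 0.0535 -0.0519
tip 0.0843 -0.1476
s+ 0.0467 0.1909
s- -0.0467 0.1918
o+ 0.0461 -0.2001
o- -0.0461 -0.1999
salt 0.1123 0.1331
spice 0.1295 0.0364
```

>>> {"fn": "play_rows", "kwargs": {"deltas": [[0.0295,-0.0497,0,0,0,0.0217],[0.0295,-0.0497,0,0,0,0.0217],[0.0295,-0.0497,0,0,0,0.0217],[0.0295,-0.0497,0,0,0,0.0217],[0.0295,-0.0497,0,0,0,0],[0.0295,-0.0497,0,0,0,0],[0.0295,-0.0497,0,0,0,0],[0.0295,-0.0497,0,0,0,0],[0,-0.056,0,0,0,0],[0,-0.056,0,0,0,0]], "gripper": -1}}

```text
clock: 1.1
tool_pos: [0.4602, 0.2083, 0.2066]
orientation: [179.9, 0.0, -8.1]
force: [0.0, -0.1, 0.4]
opening: 0.0134
gripper_force: 0.0
```

>>> {"fn": "play_rows", "kwargs": {"deltas": [[0,-0.056,0,0,0,0],[0,-0.056,0,0,0,0],[0,-0.056,0,0,0,0],[0,-0.056,0,0,0,0],[0,-0.056,0,0,0,0],[0,-0.056,0,0,0,0],[0,-0.056,0,0,0,0],[0,-0.056,0,0,0,0],[0,-0.056,0,0,0,0],[0,-0.056,0,0,0,0]]}}

```text
clock: 2.1
tool_pos: [0.4597, -0.2395, 0.2072]
orientation: [-180.0, -0.0, -8.1]
force: [1.1, -0.5, 0.5]
opening: 0.0003
gripper_force: 0.0
```

>>> {"fn": "play_rows", "kwargs": {"deltas": [[0.0055,-0.05,0,0,0,0],[0.0055,-0.05,0,0,0,0],[0,0,0,0,0,0],[0,0,0,0,0,0]]}}

```text
clock: 2.5
tool_pos: [0.4683, -0.3184, 0.2063]
orientation: [-180.0, 0.1, -8.2]
force: [-0.4, 0.4, 0.4]
opening: 0.0007
gripper_force: 0.0
```

Run:
```python
from h import *
print(get_obs()["tool_pos"])
m=camera_model("wrist");print(m)
p,d=snapshot("wrist");cv2.imwrite("pics/w1.png",p)
```

```text
[ 0.46830883 -0.31844533  0.20630913]
{'fx': 317.1584003826355, 'fy': 317.1584003826355, 'cx': 321.6564656047603, 'cy': 198.25850245217393, 'world_to_cam': array([[-1.43415474e-01, -9.89662539e-01,  2.46680190e-04,
        -2.47828082e-01],
       [-9.48794732e-01,  1.37564057e-01,  2.84367168e-01,
         4.53151620e-01],
       [-2.81461468e-01,  4.05486032e-02, -9.58715418e-01,
         5.34393571e-01],
       [ 0.00000000e+00,  0.00000000e+00,  0.00000000e+00,
         1.00000000e+00]])}
```

View pics/w1.png

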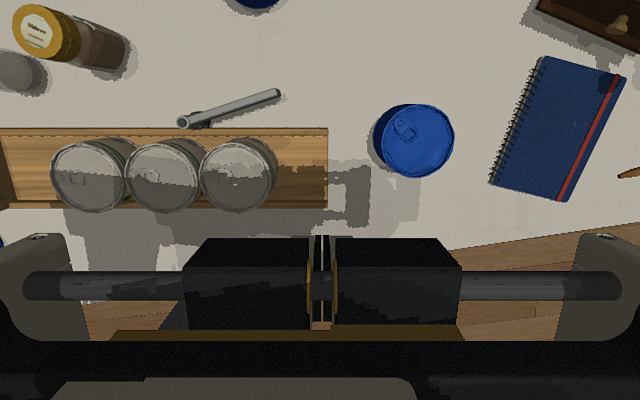

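The wrist view shows the rail level in the image, so the yaw matches. The open-end corners are at (328,128) and (327,208), tin_c's back is at about (278,170), and the keeper runs from the pivot at (185,122) to the tip at (280,92).

Run:
```python
from h import *
a=np.radians(81.9);ey=np.array([np.cos(a),np.sin(a)]);ex=np.array([ey[1],-ey[0]]);o=np.array([.497,-.128])
for k,u,v,z in [("o+",328,128,.02),("o-",327,208,.02),("l+",10,128,.02),("l-",10,208,.02),("tip",280,92,.056),("piv",185,122,.06),("cback",277,182,.066)]:
    P=unproj("wrist",u,v,z)[:2];print(k,P.round(4),((P-o)@ex).round(4),((P-o)@ey).round(4))
```

```text
o+ [ 0.5187 -0.3319] 0.0502 -0.1988
o- [ 0.4252 -0.3178] -0.0444 -0.198
l+ [0.5694 0.0215] 0.0506 0.1582
l- [0.4796 0.061 ] -0.0439 0.1847
tip [ 0.5622 -0.2897] 0.0873 -0.1509
piv [ 0.5475 -0.1916] 0.059 -0.0558
cback [ 0.4755 -0.2721] -0.0009 -0.1456
```

>>> {"fn": "play_rows", "kwargs": {"deltas": [[0,-0.009,-0.05,0,0,0],[0,0,-0.05,0,0,0],[0,0,-0.05,0,0,0],[0,0,-0.035,0,0,0],[0,0,0,0,0,0]]}}

```text
clock: 3.05
tool_pos: [0.4663, -0.3226, 0.0558]
orientation: [-179.9, 0.4, -8.0]
force: [0.1, -0.7, 0.3]
opening: 0.0001
gripper_force: 0.0
```

>>> {"fn": "play_rows", "kwargs": {"deltas": [[0.0062,-0.0009,-0.015,0,0,0],[0.0009,0.0062,0,0,0,0],[0.0009,0.0062,0,0,0,0],[0.0009,0.0062,0,0,0,0],[0.0009,0.0062,0,0,0,0],[0.0009,0.0062,0,0,0,0],[0.0009,0.0062,0,0,0,0],[0.0009,0.0062,0,0,0,0],[0.0009,0.0062,0,0,0,0],[0.0009,0.0062,0,0,0,0]]}}

```text
clock: 4.05
tool_pos: [0.4805, -0.2806, 0.0473]
orientation: [180.0, 0.0, -8.1]
force: [0.0, -0.6, -0.5]
opening: 0.0005
gripper_force: 0.0
```

>>> {"fn": "play_rows", "kwargs": {"deltas": [[0.0009,0.0062,0,0,0,0],[0.0009,0.0062,0,0,0,0],[0.0009,0.0062,0,0,0,0],[0.0009,0.0062,0,0,0,0],[0.0009,0.0062,0,0,0,0],[0.0009,0.0062,0,0,0,0],[0.0009,0.0062,0,0,0,0],[0.0009,0.0062,0,0,0,0]]}}

```text
clock: 4.85
tool_pos: [0.4863, -0.2409, 0.0473]
orientation: [-180.0, -0.0, -8.1]
force: [-0.0, 0.6, 0.5]
opening: 0.0005
gripper_force: 0.0
```

Run:
```python
from h import *
p,d=snapshot("wrist");q,_=snapshot("side")
cv2.imwrite("pics/w2.png",np.vstack([cv2.resize(p[60:300],(640,240)),cv2.resize(q[130:270,220:420],(500,350),interpolation=cv2.INTER_CUBIC)[:, :].copy() if 0 else cv2.copyMakeBorder(cv2.resize(q[130:270,220:420],(500,350),interpolation=cv2.INTER_CUBIC),0,0,0,140,0)]))
```

```text
(no output)
```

View pics/w2.png

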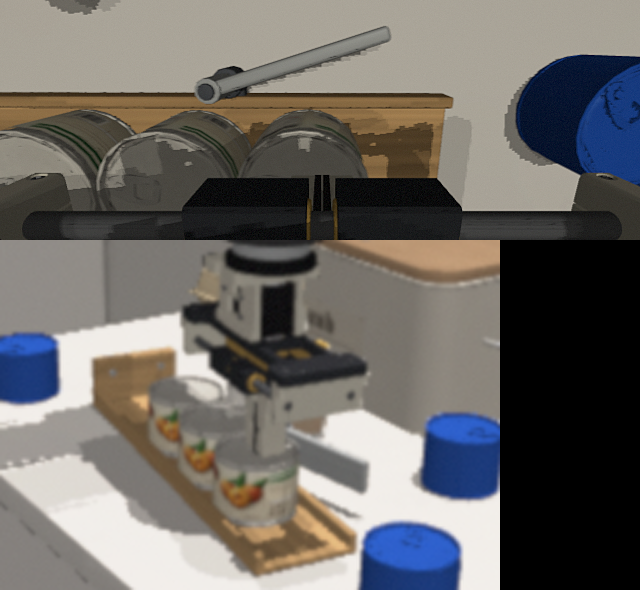

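Run:
```python
from h import *
o=get_obs();t=o["tool_pos"];print(t,o["force"],o["joint_pos"].round(1))
def pr(n,P):
    m=camera_model(n);c=m["world_to_cam"]@np.r_[P,1];return (round(m["fx"]*c[0]/c[2]+m["cx"],1),round(m["fy"]*c[1]/c[2]+m["cy"],1),round(c[2],3))
ey=np.array([.141,.99,0]);ex=np.array([.99,-.141,0])
for k,P in [("TCP",t),("tip",t+[0,0,-.019]),("tip back",t+[0,0,-.019]-.021*ey),("c0 top",[.4826,-.2307,.066]),("c0 back",np.array([.4826,-.2307,.066])-.0377*ey),("c0 +x",np.array([.4826,-.2307,.066])+.0377*ex),("open+",[.518,-.331,.02])]:
    a=pr("side",P);print(k,"wrist",pr("wrist",P),"side",a,"sidecrop",((a[0]-220)*2.5,(a[1]-130)*2.5+240))
p,d=snapshot("wrist");print(d[170:260:8,200:400:16].round(3))
q,e=snapshot("side");cv2.imwrite("pics/s2.png",cv2.resize(q[150:250,240:360],None,fx=6,fy=6,interpolation=cv2.INTER_CUBIC))
```

```text
[ 0.48634057 -0.24073412  0.04731161] [ 0.27745414 -0.65710773 -0.02421437] [ -5.6  17.4 -27.6  -0.  -44.9  87.6]
TCP wrist (np.float64(322.0), np.float64(237.4), np.float64(0.192)) side (np.float64(324.8), np.float64(222.3), np.float64(0.998)) sidecrop (np.float64(262.0), np.float64(470.75))
tip wrist (np.float64(321.9), np.float64(225.9), np.float64(0.21)) side (np.float64(324.5), np.float64(230.1), np.float64(1.005)) sidecrop (np.float64(261.25), np.float64(490.25))
tip back wrist (np.float64(353.6), np.float64(225.9), np.float64(0.21)) side (np.float64(329.0), np.float64(234.1), np.float64(0.987)) sidecrop (np.float64(272.5), np.float64(500.25))
c0 top wrist (np.float64(305.0), np.float64(259.5), np.float64(0.175)) side (np.float64(320.9), np.float64(213.3), np.float64(0.996)) sidecrop (np.float64(252.24999999999994), np.float64(448.25))
c0 back wrist (np.float64(373.2), np.float64(259.5), np.float64(0.175)) side (np.float64(329.0), np.float64(220.1), np.float64(0.965)) sidecrop (np.float64(272.5), np.float64(465.25))
c0 +x wrist (np.float64(304.0), np.float64(193.8), np.float64(
[... 607 characters left out ...]
168 0.171 0.186 0.226 0.224
  0.226]
 [0.169 0.181 0.198 0.223 0.166 0.17  0.169 0.169 0.17  0.167 0.227 0.226
  0.226]
 [0.172 0.174 0.191 0.217 0.171 0.17  0.172 0.171 0.171 0.172 0.198 0.228
  0.228]
 [0.171 0.169 0.185 0.169 0.171 0.171 0.173 0.173 0.173 0.171 0.171 0.23
  0.23 ]
 [0.174 0.173 0.18  0.174 0.173 0.173 0.174 0.174 0.174 0.173 0.17  0.233
  0.233]
 [0.    0.174 0.18  0.176 0.174 0.175 0.176 0.175 0.175 0.175 0.173 0.235
  0.234]
 [0.176 0.092 0.091 0.092 0.092 0.092 0.091 0.158 0.161 0.091 0.092 0.092
  0.091]
 [0.087 0.087 0.087 0.086 0.086 0.086 0.086 0.153 0.153 0.086 0.086 0.085
  0.087]
 [0.081 0.081 0.082 0.08  0.081 0.082 0.083 0.154 0.144 0.082 0.081 0.082
  0.083]]
```

View pics/s2.png

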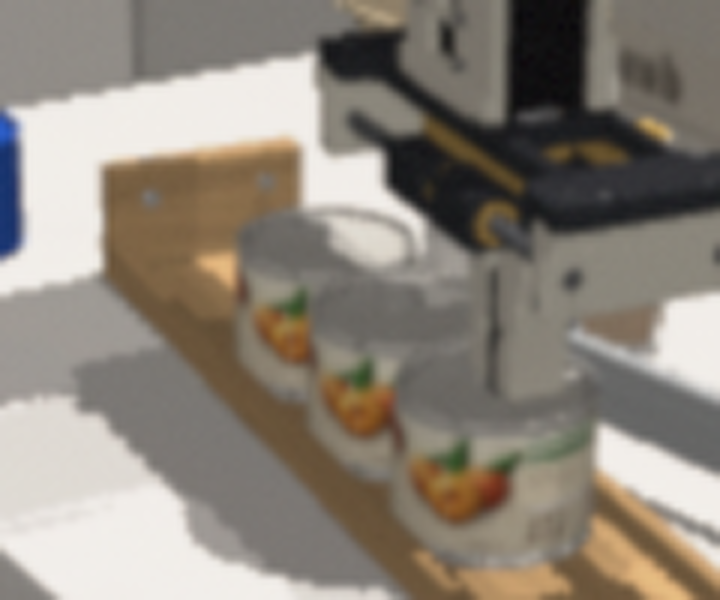

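The finger went over tin_c without pushing it. The side view shows the finger ending at the top of tin_c at (530,395), and the tins have not moved. So the real fingertips stand about 40 mm higher than the reported pose implies. I'll back off, go down lower and check.

>>> {"fn": "play_rows", "kwargs": {"deltas": [[0,0,0.02,0,0,0],[0,0,0.02,0,0,0],[-0.01,-0.057,0,0,0,0],[-0.01,-0.057,0,0,0,0],[0,0,-0.03,0,0,0],[0,0,-0.03,0,0,0],[0,0,-0.015,0,0,0],[0,0,0,0,0,0]]}}

```text
clock: 5.85
tool_pos: [0.4689, -0.3321, 0.0176]
orientation: [-180.0, 0.2, -8.1]
force: [-0.2, 0.8, -0.6]
opening: 0.0005
gripper_force: 0.0
```

Run:
```python
from h import *
o=get_obs();print(o["tool_pos"],o["force"],o["joint_pos"].round(1))
q,e=snapshot("side");cv2.imwrite("pics/s3.png",cv2.resize(q[150:270,250:390],None,fx=5,fy=5,interpolation=cv2.INTER_CUBIC))
```

```text
[ 0.46888879 -0.33214875  0.01757903] [-0.17480787  0.81554503 -0.5755801 ] [-15.8  22.3 -24.9  -0.  -43.   97.7]
```

View pics/s3.png

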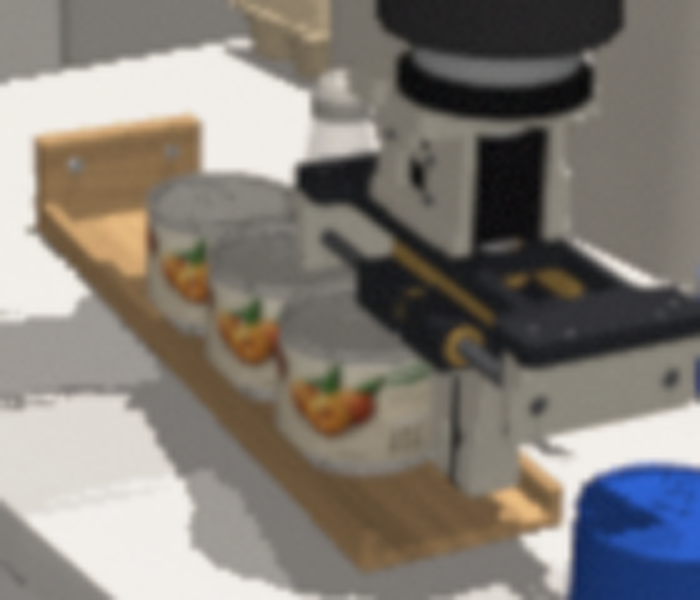

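The finger is now in the channel behind tin_c. Its tip, at (485,492) in the crop, is about 35 mm above the worktop. I'll lower it 10 mm and push.

>>> {"fn": "play_rows", "kwargs": {"deltas": [[0,0,-0.0125,0,0,0],[0.0009,0.0062,0,0,0,0],[0.0009,0.0062,0,0,0,0],[0.0009,0.0062,0,0,0,0],[0.0009,0.0062,0,0,0,0],[0.0009,0.0062,0,0,0,0],[0.0009,0.0062,0,0,0,0],[0.0009,0.0062,0,0,0,0],[0.0009,0.0062,0,0,0,0],[0.0009,0.0062,0,0,0,0]]}}

```text
clock: 6.9
tool_pos: [0.4767, -0.2874, 0.0092]
orientation: [-180.0, 0.0, -8.1]
force: [-1.2, 0.4, 0.5]
opening: 0.0004
gripper_force: 0.0
```

>>> {"fn": "play_rows", "kwargs": {"deltas": [[0.0009,0.0062,0,0,0,0],[0.0009,0.0062,0,0,0,0],[0.0009,0.0062,0,0,0,0],[0.0009,0.0062,0,0,0,0],[0.0009,0.0062,0,0,0,0]]}}

```text
clock: 7.4
tool_pos: [0.4803, -0.2627, 0.0093]
orientation: [180.0, 0.0, -8.1]
force: [-0.4, -4.8, -0.1]
opening: 0.0004
gripper_force: 1.9
```

>>> {"fn": "play_rows", "kwargs": {"deltas": [[0.0009,0.0062,0,0,0,0],[0.0009,0.0062,0,0,0,0],[0.0009,0.0062,0,0,0,0],[0.0009,0.0062,0,0,0,0],[0.0009,0.0062,0,0,0,0],[0.0009,0.0062,0,0,0,0],[0.0009,0.0062,0,0,0,0],[0.0009,0.0062,0,0,0,0],[0.0009,0.0062,0,0,0,0],[0.0009,0.0062,0,0,0,0]]}}

```text
clock: 8.4
tool_pos: [0.4875, -0.213, 0.0093]
orientation: [-180.0, 0.0, -8.1]
force: [-1.5, -4.2, -0.1]
opening: 0.0003
gripper_force: 2.0
```

>>> {"fn": "play_rows", "kwargs": {"deltas": [[0.0009,0.0062,0,0,0,0],[0.0009,0.0062,0,0,0,0],[0.0004,0.0025,0,0,0,0],[0.0004,0.0025,0,0,0,0]]}}

```text
clock: 8.8
tool_pos: [0.4896, -0.1993, 0.0093]
orientation: [180.0, 0.0, -8.1]
force: [-0.8, -4.1, 1.0]
opening: 0.0008
gripper_force: 2.0
```

Now 2 mm steps until the force rises.

>>> {"fn": "play_rows", "kwargs": {"deltas": [[0.0004,0.0025,0,0,0,0],[0.0004,0.0025,0,0,0,0],[0.0004,0.0025,0,0,0,0],[0.0004,0.0025,0,0,0,0]]}}

```text
clock: 9.2
tool_pos: [0.4908, -0.1914, 0.0093]
orientation: [180.0, 0.0, -8.1]
force: [-0.4, -3.7, -0.2]
opening: 0.0003
gripper_force: 2.0
```

>>> {"fn": "play_rows", "kwargs": {"deltas": [[0.0004,0.0025,0,0,0,0],[0.0004,0.0025,0,0,0,0]]}}

```text
clock: 9.4
tool_pos: [0.4913, -0.188, 0.0094]
orientation: [180.0, 0.0, -8.1]
force: [-2.1, -18.1, 1.8]
opening: 0.0007
gripper_force: 9.4
```

Run:
```python
from h import *
o=get_obs();t=o["tool_pos"];q=t[:2]-[.499,-.129];print(t,o["force"],q@[.99,-.141],q@[.141,.99])
```

```text
[ 0.49130941 -0.18796207  0.00936691] [ -2.07434622 -18.05440954   1.83447652] 0.0006999710414178214 -0.05945682572067013
```

Home contact is confirmed by the force rise to 18 N, at the expected position. I'll back out, rise and go over to the keeper's outer side.

>>> {"fn": "play_rows", "kwargs": {"deltas": [[-0.0009,-0.0062,0,0,0,0],[-0.0009,-0.0062,0,0,0,0],[-0.0026,-0.0186,0,0,0,0],[-0.0026,-0.0186,0,0,0,0],[-0.0026,-0.0186,0,0,0,0],[-0.0026,-0.0186,0,0,0,0],[0,0,0.05,0,0,0],[0,0,0.05,0,0,0],[0,0,0,0,0,0]]}}

```text
clock: 10.3
tool_pos: [0.4851, -0.2587, 0.0946]
orientation: [179.9, -0.5, -8.1]
force: [0.2, 0.4, -0.3]
opening: 0.0004
gripper_force: 0.0
```

>>> {"fn": "play_rows", "kwargs": {"deltas": [[0.0478,-0.0043,0,0,0,0],[0.0478,-0.0043,0,0,0,0],[0.0478,-0.0043,0,0,0,0],[0,0,0,0,0,0]]}}

```text
clock: 10.7
tool_pos: [0.6002, -0.2682, 0.0882]
orientation: [180.0, -0.1, -8.0]
force: [-1.4, 0.1, -0.0]
opening: 0.0006
gripper_force: 0.0
```

Run:
```python
from h import *
o=get_obs();t=o["tool_pos"];O=np.array([.499,-.129]);ex=np.array([.99,-.141]);ey=np.array([.141,.99]);q=t[:2]-O;print(t,o["force"],q@ex,q@ey)
prev=None
for th in np.r_[1.86,np.arange(1.8,-.01,-.1)]:
    r=.078 if th>1.2 else .075
    n=np.array([np.sin(th),-np.cos(th)]);u=np.array([-np.cos(th),-np.sin(th)])
    s=.0095*np.sin(th)+.021*abs(np.cos(th))
    c=np.array([.056,-.053])+r*u+(.004+s)*n;w=O+c[0]*ex+c[1]*ey
    print(round(th,2),c.round(4),w.round(4),None if prev is None else ((w-prev)/.8).round(4));prev=w
p,d=snapshot("side");w,_=snapshot("wrist")
cv2.imwrite("pics/s4.png",np.vstack([cv2.resize(p[130:270,220:420],(640,448),interpolation=cv2.INTER_CUBIC)[:350],w[:250]]))
```

```text
[ 0.6002412  -0.26817409  0.0881737 ] [-1.44057678  0.05291488 -0.04789627] 0.11985233859442838 -0.12350734333154048
1.86 [ 0.0965 -0.1223] [ 0.5773 -0.2637] None
1.8 [ 0.0913 -0.1249] [ 0.5718 -0.2655] [-0.007  -0.0022]
1.7 [ 0.082  -0.1283] [ 0.5621 -0.2676] [-0.012  -0.0026]
1.6 [ 0.0724 -0.1306] [ 0.5522 -0.2685] [-0.0124 -0.0011]
1.5 [ 0.0654 -0.1319] [ 0.5452 -0.2688] [-0.0089 -0.0004]
1.4 [ 0.0594 -0.1327] [ 0.5391 -0.2688] [-0.0076 -0.    ]
1.3 [ 0.0532 -0.1332] [ 0.5329 -0.2684] [-0.0078  0.0006]
1.2 [ 0.0479 -0.1303] [ 0.528  -0.2648] [-0.0061  0.0045]
1.1 [ 0.0416 -0.1298] [ 0.5219 -0.2634] [-0.0077  0.0017]
1.0 [ 0.0351 -0.1287] [ 0.5156 -0.2614] [-0.0078  0.0025]
0.9 [ 0.0286 -0.127 ] [ 0.5094 -0.2587] [-0.0078  0.0033]
0.8 [ 0.022  -0.1245] [ 0.5032 -0.2554] [-0.0077  0.0042]
0.7 [ 0.0155 -0.1213] [ 0.4972 -0.2513] [-0.0075  0.0051]
0.6 [ 0.0092 -0.1174] [ 0.4915 -0.2465] [-0.0071  0.006 ]
0.5 [ 0.0031 -0.1126] [ 0.4862 -0.241 ] [-0.0067  0.0069]
0.4 [-0.0025 -0.1071] [ 0.4814 -0.2347] [-0.006   0.0078]
0.3 [-0.0077 -0.1008] [ 0.4771 -0.2277] [-0.0053  0.0087]
0.2 [-0.0122 -0.0938] [ 0.4736 -0.2202] [-0.0044  0.0095]
0.1 [-0.016  -0.0862] [ 0.471  -0.2121] [-0.0034  0.0101]
-0.0 [-0.019 -0.078] [ 0.4692 -0.2035] [-0.0022  0.0107]
```

View pics/s4.png

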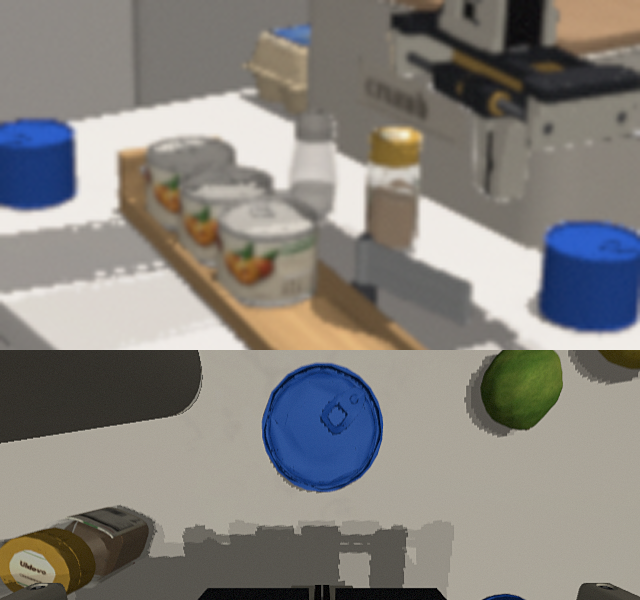

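The row stands home against the stop, and the salt shaker, spice jar and keeper are untouched. The tool is clear outside the keeper, so I'll go down and sweep.

>>> {"fn": "play_rows", "kwargs": {"deltas": [[0,0,-0.04,0,0,0],[0,0,-0.04,0,0,0],[0,0,-0.0125,0,0,0],[0,0,0,0,0,0]]}}

```text
clock: 11.2
tool_pos: [0.5945, -0.2673, 0.0139]
orientation: [-180.0, 0.2, -8.1]
force: [0.2, -0.3, -0.2]
opening: 0.0007
gripper_force: 0.0
```

>>> {"fn": "play_rows", "kwargs": {"deltas": [[-0.0144,0.0028,0,0,0,0],[-0.0144,0.0028,0,0,0,0],[-0.007,-0.0022,0,0,0,0],[-0.012,-0.0026,0,0,0,0],[-0.0124,-0.0011,0,0,0,0],[-0.0089,-0.0004,0,0,0,0],[-0.0076,0,0,0,0,0],[-0.0078,0.0006,0,0,0,0]]}}

```text
clock: 12.0
tool_pos: [0.5285, -0.2675, 0.0153]
orientation: [180.0, -0.0, -8.1]
force: [1.9, -0.0, 0.2]
opening: 0.0006
gripper_force: 0.4
```

>>> {"fn": "play_rows", "kwargs": {"deltas": [[-0.0061,0.0035,0,0,0,0],[-0.0077,0.0017,0,0,0,0],[-0.0078,0.0025,0,0,0,0],[-0.0078,0.0033,0,0,0,0],[-0.0077,0.0042,0,0,0,0],[-0.0075,0.0051,0,0,0,0],[-0.0071,0.006,0,0,0,0],[-0.0067,0.0069,0,0,0,0]]}}

```text
clock: 12.8
tool_pos: [0.4816, -0.2404, 0.0153]
orientation: [180.0, 0.0, -8.1]
force: [0.6, 0.6, -0.5]
opening: 0.0006
gripper_force: 0.3
```

>>> {"fn": "play_rows", "kwargs": {"deltas": [[-0.003,0.0078,0,0,0,0],[-0.003,0.0087,0,0,0,0],[-0.003,0.0095,0,0,0,0],[-0.002,0.006,0,0,0,0],[0,0.003,0,0,0,0],[0,0,0,0,0,0]]}}

```text
clock: 13.4
tool_pos: [0.4733, -0.2124, 0.0152]
orientation: [-180.0, 0.0, -8.1]
force: [-1.2, -0.3, -0.6]
opening: 0.0006
gripper_force: 0.0
```

Run:
```python
from h import *
o=get_obs();t=o["tool_pos"];q=t[:2]-[.499,-.129];print(t,o["force"],q@[.99,-.141],q@[.141,.99])
```

```text
[ 0.47333338 -0.21237717  0.01524882] [-1.17268974 -0.34394289 -0.59854645] -0.013653776388976293 -0.08616239272231135
```

>>> {"fn": "play_rows", "kwargs": {"deltas": [[0.0006,0.0037,0,0,0,0],[0.0006,0.0037,0,0,0,0],[0.0004,0.0025,0,0,0,0],[0,0,0,0,0,0]]}}

```text
clock: 13.8
tool_pos: [0.4747, -0.2047, 0.0152]
orientation: [-180.0, 0.0, -8.1]
force: [0.1, 0.3, -0.0]
opening: 0.0003
gripper_force: 0.0
```

>>> {"fn": "play_rows", "kwargs": {"deltas": [[0.0004,0.0025,0,0,0,0],[0,0,0,0,0,0]]}}

```text
clock: 14.0
tool_pos: [0.475, -0.2028, 0.0152]
orientation: [-180.0, 0.0, -8.1]
force: [-1.2, -1.1, 0.7]
opening: 0.0002
gripper_force: 0.1
```

>>> {"fn": "play_rows", "kwargs": {"deltas": [[0.0004,0.0025,0,0,0,0],[0,0,0,0,0,0]]}}

```text
clock: 14.2
tool_pos: [0.4753, -0.2007, 0.0153]
orientation: [-180.0, -0.0, -8.1]
force: [-1.0, -1.1, -1.1]
opening: 0.0003
gripper_force: 0.1
```

>>> {"fn": "play_rows", "kwargs": {"deltas": [[0.0002,0.0013,0,0,0,0],[0,0,0,0,0,0]]}}

```text
clock: 14.4
tool_pos: [0.4754, -0.1998, 0.0153]
orientation: [-180.0, 0.0, -8.1]
force: [-1.1, 0.9, 0.4]
opening: 0.0002
gripper_force: 0.1
```

>>> {"fn": "play_rows", "kwargs": {"deltas": [[0.0002,0.0013,0,0,0,0],[0,0,0,0,0,0]]}}

```text
clock: 14.6
tool_pos: [0.4755, -0.199, 0.0153]
orientation: [180.0, 0.0, -8.1]
force: [-0.4, -2.6, -0.3]
opening: 0.0002
gripper_force: 1.3
```

>>> {"fn": "play_rows", "kwargs": {"deltas": [[0.0002,0.0013,0,0,0,0],[0,0,0,0,0,0]]}}

```text
clock: 14.8
tool_pos: [0.4755, -0.1987, 0.0153]
orientation: [179.9, 0.0, -8.1]
force: [0.0, -9.2, -1.8]
opening: 0.0008
gripper_force: 4.3
```

The force has risen to 9 N, so the keeper is at its stop. I'll back out, rise and check.

>>> {"fn": "play_rows", "kwargs": {"deltas": [[-0.0009,-0.0062,0,0,0,0],[-0.0026,-0.0186,0,0,0,0],[-0.0026,-0.0186,0,0,0,0],[-0.0026,-0.0186,0,0,0,0],[0,0,0.05,0,0,0],[0,0,0.05,0,0,0],[0,0,0.05,0,0,0],[-0.008,-0.06,0.01,0,0,0],[-0.008,-0.06,0.01,0,0,0],[0,0,0,0,0,0]]}}

```text
clock: 15.8
tool_pos: [0.4561, -0.3476, 0.1526]
orientation: [179.9, -0.2, -8.3]
force: [-0.5, 0.2, -1.5]
opening: 0.0006
gripper_force: 0.0
```

Run:
```python
from h import *
o=get_obs();print(o["tool_pos"],o["force"])
w,_=snapshot("wrist");p,d=snapshot("top")
cv2.imwrite("pics/f.png",np.vstack([w[:220],cv2.resize(p[150:250,240:410],(640,376),interpolation=cv2.INTER_CUBIC)]))
```

```text
[ 0.45608914 -0.34755496  0.15260133] [-0.5290919   0.23409622 -1.49362417]
```

View pics/f.png

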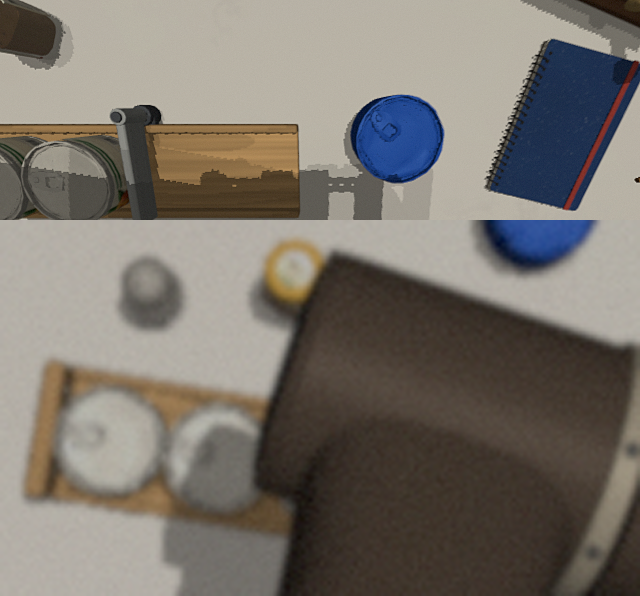

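The row is home, and the keeper lies across the rail from (118,115) to (140,218) in the wrist view. I'll check its angle numerically from depth.

Run:
```python
from h import *
m=camera_model("wrist");p,d=snapshot("wrist")
v,u=np.mgrid[:400,:640];C=np.stack([(u-m["cx"])/m["fx"]*d,(v-m["cy"])/m["fy"]*d,d],-1).reshape(-1,3)
T=np.linalg.inv(m["world_to_cam"]);W=C@T[:3,:3].T+T[:3,3]
q=W[:,:2]-[.499,-.129];x=q@[.99,-.141];y=q@[.141,.99];z=W[:,2]
k=(d.ravel()>0.1)&(z>.052)&(z<.060)&(y<-.044)&(y>-.09)&(x<.04)&(x>-.06)
for a in np.arange(-.06,.04,.01):
    j=k&(x>=a)&(x<a+.01);print(a.round(2),j.sum(),np.median(y[j]).round(4) if j.any() else"")
# lip reference direction
j=(abs(z-.02)<.002)&(x>.035)&(x<.055)&(y<-.075)&(y>-.2)
print("lip slope",np.polyfit(y[j],x[j],1),"bar slope",np.polyfit(x[k],y[k],1))
```

```text
-0.06 0 
-0.05 27 -0.0528
-0.04 102 -0.0533
-0.03 106 -0.0537
-0.02 112 -0.0535
-0.01 112 -0.0535
0.0 121 -0.0536
0.01 122 -0.0533
0.02 124 -0.0536
0.03 132 -0.0539
lip slope [0.0010789  0.04410285] bar slope [-0.00422694 -0.05317211]
```

The keeper is shut to within about 0.3° of straight across. I'll hand the job in.

```bash
python3 -c "
from plant import *
print(close_job())"
```

```text
the job is handed in; nothing more can be done
None
```

The three tins are pushed home against the end stop, the keeper is shut straight across behind them, the salt shaker and spice jar were left alone, and the job was handed in at about 16 s; early on the closed fingers passed over tin_c because the fingertips sit about 40 mm higher than the reported pose implies, but no tin moved.

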